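# Put the microscope objectives away by length

### The arm

A 6-joint arm with a two-finger parallel gripper is mounted at the origin on the work surface. World frame = base frame: x ahead of the robot, y to its left, z up, the work surface at z = 0. Lengths are in mm, angles in rad, forces in N, time in s.
With the tool pointing down it reaches from about 350 to 775 mm from the base axis. Payload 7.3 kg.
Tool frame: the origin (TCP) lies midway between the tips of the shut fingers; the grasp point (between the pads) lies 19 mm behind it (grip_depth is the distance from the TCP to the grasp point, in mm); z points along the fingers, y is the direction in which the jaws open and shut (so a half turn about z gives the same grasp; the last joint's range is limited). The gripper opens to 92 mm and grips with 3 to 60 N. Pads are 19 mm wide; open, the fingers measure 130 mm over their backs; the gripper's body (75 mm by 190 mm) begins 47 mm behind the grasp point.
Start: joints at [-1.406, 0.342, 1.524, -0, 1.275, -0.146], TCP at [160.578, -499.86, 226.741] pointing down, gripper open.
Joint ranges: [-2.53, 2.53], [-0.77, 2.02], [0.04, 2.7], [-1, 4.14], [0.28, 2.66], [-3.11, 3.11]. Speed limits (rad/s): [2.57, 2.57, 3.14, 3.14, 3.14, 3.14].

### API

Orientations are given as [roll, pitch, yaw] about the fixed x, y, z axes, in that order (R = Rz(yaw) Ry(pitch) Rx(roll)).
In Python, from plant import get_obs, capture, close_job, spot_in, silhouettes, mark_of, grip_depth gives the robot as it stands.
- The arm moves only by the tool servo_tool, never from a script. Its arguments are lists of equal length, an entry for each row: "slide": the shift along the tool's x, y, z normalised to -1 to 1, where 1 is 20 cm, a list of three; "rot": the turn, a rotation vector about the tool's x, y, z normalised to -1 to 1, where 1 is pi rad, a list of three; "claw": the finger opening in mm, from 0 to 91.8. A call has 1 to 5 rows; each row is the pose to reach, as a shift and turn from the pose commanded when the call began, along the tool's axes at that moment, turning the shorter way round; what a row does not reach only later rows make up. A row lasts 1/8 s, in which the tool goes at most 62.5 mm and 10.7 degrees, less where a joint would pass 70% of its speed; a pose out of reach is approached as far as the arm can. A call with a number of a shift or a turn outside -1 to 1 is refused whole. A call with a gripper value outside its range is refused whole. The fingers move at their own pace and stop on an object; the grip force is fixed at half the most. Time passes only in rows, so rows that repeat a pose let the fingers close. It gives the time, the measured TCP pose, the force and the opening at its end, in the units of the state.
- get_obs(): the state, without advancing time (a new reading comes with each control period).
- capture(name): name is "scene" or "side" or "wrist"; returns a dict with "frame" (420x560x3 uint8, red, green, blue), "depth" (420x560 float32, mm along the optical axis (not along the pixel's ray), 0 where there is no reading), "vertical_fov" (degrees; the focal length in pixels is half the picture's height over the tangent of half this angle, whatever the lens; pixels are square), "cx", "cy" (the principal point, pixels), "position" and "rotation" of the camera in the world. Camera axes: x right, y down, z forward; pixel columns grow to the right and rows downward; lengths in mm; the calibration is good to about 2 mm. A picture is of the moment at which its call begins.
- close_job(): hands the job in, once; it reports no verdict.
Trained networks look in the newest picture that a camera, given by its name, has taken for a name from the list of things; names that differ only in an ending like _2 or _b are one class to them, and where a whole thing is asked for, a point or a joint stands for the part that bears it (a point fixed in the world has none). Each returns a list of dicts, best first, with "confidence" (0 to 1); they miss things now and then, are a little off and sometimes report something else, mostly with a low value. They report only what shows in the picture. A call takes as long as a camera call.
- spot_in(query, camera): "box" ([left, top, right, bottom] in pixels, round what is visible of it).
- silhouettes(query, camera): "pixels" (420x560 bool, what is visible of it) and "box" ([left, top, right, bottom] in pixels, round what is visible of it).
- mark_of(query, camera): "xy" ([column, row] in pixels: a listed point, or the origin of a listed thing).
The state is a dict: "time": time; "joint_positions": joint angles; "dq": joint speeds; "tau": joint torques, N m; "tool_pos": TCP position; "tcp_rot": TCP orientation; "contact_force": force on the tool from outside, world axes, zero at the start; "moment": the same for the moment, N m; "grip_width": finger opening in mm.
Only numpy, scipy, OpenCV 4.12 (cv2) and the standard library are available. Lean on these libraries where they do the work, as an engineer would, in place of code of your own. Each camera call takes 0.05 s, during which the arm holds its last target. There are 200 camera calls.

### The job

Put the three metal microscope objectives away, lens up, each on the pad in the middle of its storage dish: first the longest into the largest dish, then the middle one into the middle-sized dish, and last the shortest into the smallest dish. Set each one down gently and let go of it before fetching the next: do not drop or knock over any of them. Leave the two black-capped eyepieces, the slide box and the dropper bottle where they are.

Things in the scene. Friction and masses are not known exactly. Their poses are not given: they have to be found in the camera images.
- objective_short: the shortest and thinnest of three bare-metal microscope objectives, 34 mm tall, about 60 g, loose, standing on its mounting end, lens up. Origin: centre of its underside; z up along its axis (round: yaw means nothing). From the underside: foot 20 mm in diameter to 5 mm, straight dark-steel grip barrel 24 mm in diameter from 5 to 26 mm, then a bright cone from 18 to 12 mm in diameter
- objective_medium: the middle of three bare-metal microscope objectives, 49 mm tall, about 100 g, loose, standing on its mounting end, lens up. Origin: centre of its underside; z up along its axis (round: yaw means nothing). From the underside: foot 25 mm in diameter to 5 mm, straight dark-steel grip barrel 29 mm in diameter from 5 to 34 mm, then a bright cone from 23 to 12 mm in diameter
- objective_long: the longest and thickest of three bare-metal microscope objectives, 66 mm tall, about 160 g, loose, standing on its mounting end, lens up. Origin: centre of its underside; z up along its axis (round: yaw means nothing). From the underside: foot 30 mm in diameter to 5 mm, straight dark-steel grip barrel 34 mm in diameter from 5 to 44 mm, then a bright cone from 28 to 12 mm in diameter
- dish_small: the smallest of the three loose shallow round grey plastic storage dishes: outer diameter 60 mm, wall 3 mm, rim 9 mm high, inner floor 3 mm above its underside, with a dark flat pad, 52 mm in diameter, in the middle of its floor; about 150 g. Origin: centre of its underside; z up (round)
- dish_medium: the middle of the three loose shallow round grey plastic storage dishes: outer diameter 76 mm, wall 3 mm, rim 9 mm high, inner floor 3 mm above its underside, with a dark flat pad, 56 mm in diameter, in the middle of its floor; about 220 g. Origin: centre of its underside; z up (round)
- dish_large: the largest of the three loose shallow round grey plastic storage dishes: outer diameter 98 mm, wall 3 mm, rim 9 mm high, inner floor 3 mm above its underside, with a dark flat pad, 60 mm in diameter, in the middle of its floor; about 300 g. Origin: centre of its underside; z up (round)
- eyepiece_a: a microscope eyepiece, not an objective: steel tube 23 mm in diameter and 26 mm high with a wider black cap, 34 mm in diameter, on top; 46 mm tall, stands loose. To be left alone. Origin: centre of its underside
- eyepiece_b: a microscope eyepiece, not an objective: steel tube 23 mm in diameter and 26 mm high with a wider black cap, 34 mm in diameter, on top; 46 mm tall, stands loose. To be left alone. Origin: centre of its underside
- slide_box: closed flat blue plastic slide box with a paper label, 170 x 85 x 34 mm, long side along its x, loose, to the robot's right of the work. To be left alone. Origin: centre of its underside
- dropper_bottle: small amber bottle with a black cap, 36 mm in diameter, 75 mm tall, loose, to the robot's left of the work. To be left alone. Origin: centre of its underside

How it is judged (in metres and radians):
On the way, in this order (a step that is already met when the one before it is completed fails the run):
1. the longest objective stands on the pad of the largest dish, let go (horizontal distance between objective_long and dish_large below 0.015 m and z of objective_long in the frame of dish_large between 0.001 and 0.007 m and angle between objective_long's own z axis and vertical below 0.12 rad and linear speed of objective_long below 0.02 m/s and contact force between the fingers and objective_long below 0.1 N), for 0.2 s.
2. the middle objective stands on the pad of the middle-sized dish, let go (horizontal distance between objective_medium and dish_medium below 0.015 m and z of objective_medium in the frame of dish_medium between 0.001 and 0.007 m and angle between objective_medium's own z axis and vertical below 0.12 rad and linear speed of objective_medium below 0.02 m/s and contact force between the fingers and objective_medium below 0.1 N), for 0.2 s.
3. the shortest objective stands on the pad of the smallest dish, let go (horizontal distance between objective_short and dish_small below 0.015 m and z of objective_short in the frame of dish_small between 0.001 and 0.007 m and angle between objective_short's own z axis and vertical below 0.12 rad and linear speed of objective_short below 0.02 m/s and contact force between the fingers and objective_short below 0.1 N), for 0.2 s.
At the end, for the whole second after the job is handed in: The longest objective stands in the largest dish, the middle one in the middle-sized dish and the shortest in the smallest: each within 15 mm of the dish's centre, on its floor (underside 1 to 7 mm above the dish's underside), upright within 0.12 rad, at rest (under 20 mm/s) and released (all of step 1 and all of step 2 and all of step 3); the robot touches nothing.
It fails at once if an eyepiece, the slide box or the dropper bottle is moved by more than 15 mm (distance of any of slide_box, dropper_bottle, eyepiece_a, eyepiece_b from where it was at the start of the episode above 0.015 m).
It fails at once if an objective is tipped by more than 0.6 rad (angle between any of objective_long, objective_medium, objective_short's own z axis and vertical above 0.6 rad).
It fails at once if an objective is let go or dropped while more than 25 mm above the table ((height (world z) of objective_long above 0.025 m and contact force between the fingers and objective_long below 0.05 N) or (height (world z) of objective_medium above 0.025 m and contact force between the fingers and objective_medium below 0.05 N) or (height (world z) of objective_short above 0.025 m and contact force between the fingers and objective_short below 0.05 N)).
It also fails if it takes over 88 s, if anything falls off the work surface, if the arm or the gripper's body presses on something with over 40 N, if the wrist force passes 120 N, or if a joint passes its speed limit or range.

## Working session

There is one attempt and no reset: what is moved stays moved. The work goes in short steps, Python scripts to look and compute and a tool call to move; the robot and the scene stay as the last step left them, time stands still between calls to the robot, and variables do not carry over. Pictures are saved under pics/ and viewed, about 12 in all and at most 16, crops included, and the job is handed in when it is done.

Besides the shell and the picture viewer there is one more tool, called after "Call:" as name(argument=value, ...) on one line, values as JSON. servo_tool: Moves the arm, as the interface text tells. Scaled input: -1 to 1 covers 20 cm each way for a shift and pi rad each way for a turn. Its arguments: {"type":"object","properties":{"slide":{"type":"array","items":{"type":"array","items":{"type":"number"}}},"rot":{"type":"array","items":{"type":"array","items":{"type":"number"}}},"claw":{"type":"array","items":{"type":"number"}}},"required":["slide","rot","claw"]}

```bash
ls; mkdir -p pics
cat > h.py <<'E'
import numpy as np, cv2
from plant import *
def cap(n,save=None):
    c=capture(n)
    if save: cv2.imwrite('pics/'+save,c['frame'][:,:,::-1])
    return c
def cloud(c):
    H,W=c['depth'].shape; f=H/2/np.tan(np.radians(c['vertical_fov'])/2)
    v,u=np.mgrid[:H,:W]; d=c['depth'].astype(float)
    P=np.stack([(u-c['cx'])/f*d,(v-c['cy'])/f*d,d],-1)
    P=P@np.array(c['rotation']).T+np.array(c['position']); P[d<=0]=np.nan
    return P
def circ(p):
    A=np.c_[2*p,np.ones(len(p))]; s=np.linalg.lstsq(A,(p**2).sum(1),rcond=None)[0]
    return s[:2],np.sqrt(s[2]+s[:2]@s[:2])
E
python3 - <<'E'
from h import *
o=get_obs(); print({k:np.round(v,3) for k,v in o.items()}, grip_depth)
for n in('scene','side'):
    c=cap(n,n+'0.png'); P=cloud(c); print(n,np.round(c['position']),np.round(c['rotation'],2).tolist(),c['vertical_fov'])
    for q in ['objective_long','objective_medium','objective_short','dish_large','dish_medium','dish_small','eyepiece_a','slide_box','dropper_bottle']:
        for s in silhouettes(q,n)[:3]:
            p=P[s['pixels']]; p=p[~np.isnan(p[:,0])]
            if len(p): print(q,round(s['confidence'],2),np.round(s['box']),np.round((np.percentile(p[:,:2],2,0)+np.percentile(p[:,:2],98,0))/2),'z',np.round(np.percentile(p[:,2],[2,98])),np.round(np.ptp(p[:,:2],axis=0)))
E
```

```text
pics
{'time': np.float64(0.0), 'joint_positions': array([-1.406,  0.343,  1.525,  0.   ,  1.275, -0.146]), 'dq': array([ 0.003, -0.001,  0.   ,  0.001, -0.001, -0.001]), 'tau': array([-3.0000e-03, -4.3125e+01, -2.4422e+01,  7.2000e-02,  5.6000e-02,
       -0.0000e+00]), 'tool_pos': array([ 160.514, -499.423,  226.039]), 'tcp_rot': array([-3.14 , -0.   ,  0.311]), 'contact_force': array([0.221, 0.103, 0.553]), 'moment': array([ 0.03 ,  0.005, -0.013]), 'grip_width': np.float64(91.921)} 18.8Traceback (most recent call last):
  File "<stdin>", line 4, in <module>
  File "h.py", line 11, in cloud
    P=P@np.array(c['rotation']).T+np.array(c['position']); P[d<=0]=np.nan
      ~~~~~~~~~~~~~~~~~~~~~~~~~~~^~~~~~~~~~~~~~~~~~~~~~~~
ValueError: operands could not be broadcast together with shapes (420,560) (3,)
```

Run:
```python
from h import *
c=cap('scene','s0.png'); print(c['rotation'],c['position'],c['vertical_fov'],c['cx'],c['cy'])
c=cap('wrist'); print(c['rotation'],c['position'])
```

```text
[-2.39310545 -0.01003879  2.40745748] [972.60843326 451.37019955 719.54940485] 55.69109583983559 282.1481119090459 204.9476962908328
[ 2.83453932e+00  1.48026902e-03 -1.26207423e+00] [ 238.49879486 -474.12926657  384.60029725]
```

View pics/s0.png

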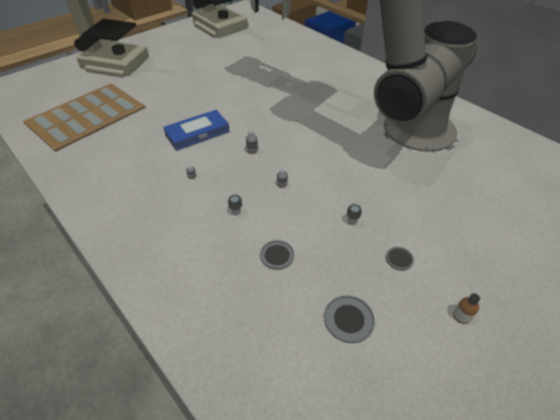

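The picture shows the likely long objective at (251,143), medium (282,178), short (191,172), eyepieces at (235,203) and (354,212). The dishes are medium (277,254), small (400,258) and large (349,319). The box is at (197,129) and the bottle at (467,308).

```bash
sed -i "s/^import numpy.*/import numpy as np, cv2\nfrom scipy.spatial.transform import Rotation as Ro/; s/np.array(c\['rotation'\]).T/Ro.from_euler('xyz',c['rotation']).as_matrix().T/" h.py
python3 - <<'E'
from h import *
for n in('scene','side'):
    c=cap(n,n+'0.png'); P=cloud(c); print(n,np.round(c['position']))
    for q in ['objective_long','objective_medium','objective_short','dish_large','dish_medium','dish_small','eyepiece_a','slide_box','dropper_bottle']:
        for s in silhouettes(q,n)[:3]:
            p=P[s['pixels']]; p=p[~np.isnan(p[:,0])]
            if len(p): print(q,round(s['confidence'],2),np.round(s['box']),np.round((np.percentile(p[:,:2],2,0)+np.percentile(p[:,:2],98,0))/2),'z',np.round(np.percentile(p[:,2],[2,98])),np.round(np.ptp(p[:,:2],axis=0)))
E
```

```text
scene [973. 451. 720.]
objective_long 0.64 [246. 132. 255. 153.] [ 432. -275.] z [-2. 66.] [73. 92.]
objective_medium 0.62 [279. 168. 288. 185.] [474. -91.] z [ 4. 49.] [30. 24.]
objective_short 0.43 [184. 166. 196. 179.] [ 629. -273.] z [ 4. 35.] [23. 23.]
objective_short 0.23 [166. 112. 230. 149.] [ 519. -414.] z [ 4. 36.] [181. 134.]
dish_large 0.76 [323. 296. 373. 342.] [626. 272.] z [ 1. 10.] [97. 97.]
dish_medium 0.74 [265. 240. 294. 269.] [629.  66.] z [ 1. 10.] [74. 75.]
dish_small 0.71 [387. 248. 413. 269.] [437. 252.] z [ 1. 11.] [59. 58.]
eyepiece_a 0.67 [228. 192. 242. 217.] [620. -97.] z [ 3. 49.] [57. 71.]
slide_box 0.59 [166. 108. 229. 149.] [ 517. -415.] z [ 4. 36.] [190. 135.]
dropper_bottle 0.67 [454. 296. 483. 326.] [445. 415.] z [ 0. 77.] [77. 40.]
side [437. 852. 682.]
objective_long 0.7 [311. 155. 325. 177.] [ 443. -301.] z [-3. 64.] [ 45. 145.]
objective_medium 0.58 [300. 185. 311. 202.] [474. -95.] z [-2. 48.] [32. 80.]
objective_short 0.38 [258. 153. 270. 164.] [ 628. -268.] z [ 6. 34.] [20. 17.]
dish_large 0.83 [201. 270. 245. 305.] [628. 273.] z [-0. 10.] [96. 99.]
dish_medium 0.94 [224. 218. 256. 236.] [631.  66.] z [-0.  9.] [74. 79.]
dish_small 0.84 [293. 280. 320. 305.] [438. 253.] z [ 0. 10.] [57. 62.]
dish_small 0.33 [203. 272. 244. 303.] [627. 273.] z [-0. 10.] [ 96. 107.]
eyepiece_a 0.51 [310. 232. 323. 250.] [432. 112.] z [ 1. 47.] [33. 39.]
slide_box 0.6 [276. 130. 326. 154.] [ 516. -432.] z [-2. 35.] [193. 181.]
dropper_bottle 0.88 [279. 326. 306. 363.] [457. 422.] z [ 4. 76.] [39. 65.]
```

View pics/side0.png

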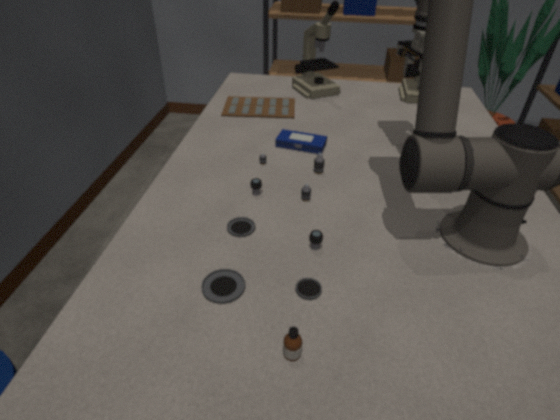

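Call:
servo_tool(slide=[[0.42,-0.165,0],[0.84,-0.33,0],[0.84,-0.33,0],[0.84,-0.33,0]], rot=[[0,0,0.05],[0,0,0.099],[0,0,0.099],[0,0,0.099]], claw=[91,91,91,91])

```text
time: 1.65
tool_pos: [302.7, -383.3, 227.0]
tcp_rot: [-3.141, -0.001, 0.005]
contact_force: [-0.2, -0.1, -0.4]
grip_width: 90.7
```

Call:
servo_tool(slide=[[0.25,-0.21,0.1],[0.5,-0.42,0.2],[0.69,-0.57,0.3],[0.69,-0.57,0.3],[0.69,-0.57,0.3]], rot=[[0,0,0],[0,0,0],[0,0,0],[0,0,0],[0,0,0]], claw=[91,91,91,91,91])

```text
time: 2.28
tool_pos: [438.0, -272.5, 166.7]
tcp_rot: [3.141, 0.0, -0.0]
contact_force: [-0.9, -0.3, 0.2]
grip_width: 90.9
```

```bash
cat >> h.py <<'E'
def look(qs,save=None,n='wrist'):
    o=get_obs(); print('t',o['time'],'tcp',np.round(o['tool_pos'],1),np.round(o['tcp_rot'],3),'w',round(float(o['grip_width']),1),'F',np.round(o['contact_force'],1))
    c=cap(n,save); P=cloud(c)
    for q in qs:
        for s in silhouettes(q,n)[:2]:
            p=P[s['pixels']]; p=p[~np.isnan(p[:,0])]
            if not len(p): continue
            zt=np.percentile(p[:,2],97); top=p[p[:,2]>zt-4]; p=p[p[:,2]>3] if 'dish' not in q else p
            m,r=cv2.minEnclosingCircle(top[:,:2].astype(np.float32))
            print(q,round(s['confidence'],2),np.round(s['box']),'ztop',zt.round(1),'topmid',np.round((top[:,:2].min(0)+top[:,:2].max(0))/2,1),'ext',np.round(np.ptp(top[:,:2],axis=0),1),'mec',np.round(m,1),round(r,1))
    return c,P
E
python3 - <<'E'
from h import *
look(['objective_long','objective_medium','objective_short'],'w1.png')
E
```

```text
t 2.275 tcp [ 438.  -272.5  166.7] [ 3.141  0.    -0.   ] w 90.9 F [-0.9 -0.3  0.2]
objective_medium 0.55 [ 42. 135.  96. 177.] ztop 50.3 topmid [472.4 -97.3] ext [14.  13.7] mec [472.  -97.4] 7.3
```

View pics/w1.png

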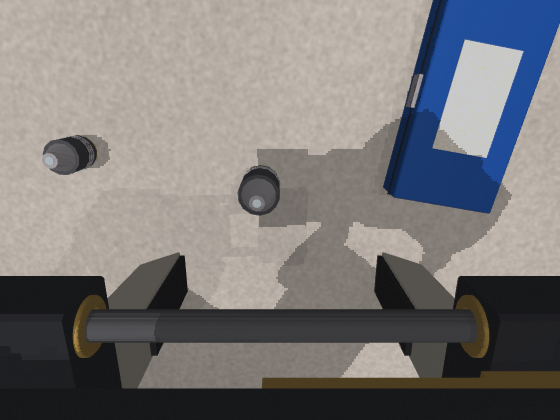

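The wrist view shows the long objective at (258,192), the medium at (68,155) and the slide box at upper right, clear of the fingers. I'll measure the long one directly from depth.

```bash
cat >> h.py <<'E'
def obj(P,near,ztop,r=45):
    """centre at apex disc and barrel-ish band, from depth"""
    D=np.linalg.norm(P[...,:2]-near,axis=-1); m=D<r
    q=P[m]; a=q[np.abs(q[:,2]-ztop)<3]
    b=q[(q[:,2]>8)&(q[:,2]<ztop+5)]
    print('apex n',len(a),np.round((a[:,:2].min(0)+a[:,:2].max(0))/2,1),'ext',np.round(np.ptp(a[:,:2],axis=0),1),'z',np.round(np.median(a[:,2]),1),'body y-mid',np.round((b[:,1].min()+b[:,1].max())/2,1),'ext',np.round(np.ptp(b[:,:2],axis=0),1))
E
python3 - <<'E'
from h import *
c=cap('wrist');P=cloud(c)
obj(P,[435,-270],66); obj(P,[472,-97],49)
E
```

```text
apex n 275 [ 443.2 -254.3] ext [13.9 13.5] z 66.3 body y-mid -254.4 ext [34.3 33.7]
apex n 281 [472.1 -97.2] ext [14.6 13.5] z 49.3 body y-mid -97.1 ext [29.5 29.2]
```

Call:
servo_tool(slide=[[0.026,-0.091,0.05],[0.026,-0.091,0.3],[0.026,-0.091,0.55],[0.026,-0.091,0.7],[0.026,-0.091,0.775]], rot=[[0,0,0],[0,0,0],[0,0,0],[0,0,0],[0,0,0]], claw=[91,91,91,91,91])

```text
time: 3.15
tool_pos: [442.7, -252.0, 9.9]
tcp_rot: [-3.14, 0.002, -0.0]
contact_force: [1.2, 0.1, 0.2]
grip_width: 91.0
```

Call:
servo_tool(slide=[[0,0,0],[0,0,0],[0,0,0],[0,0,0],[0,0,0]], rot=[[0,0,0],[0,0,0],[0,0,0],[0,0,0],[0,0,0]], claw=[80,70,60,50,42])

```text
time: 3.78
tool_pos: [443.7, -253.6, 12.1]
tcp_rot: [3.141, -0.001, -0.0]
contact_force: [0.7, -0.1, 0.1]
grip_width: 45.9
```

Call:
servo_tool(slide=[[0,0,0],[0,0,0],[0,0,0],[0,0,0],[0,0,0]], rot=[[0,0,0],[0,0,0],[0,0,0],[0,0,0],[0,0,0]], claw=[38,34,30,25,25])

```text
time: 4.4
tool_pos: [443.7, -253.7, 11.8]
tcp_rot: [3.141, -0.0, -0.0]
contact_force: [0.4, -1.6, 1.4]
grip_width: 33.3
```

Call:
servo_tool(slide=[[0,0,-0.05],[0,0,-0.15],[0,0,-0.28],[0,0,-0.4],[0,0,-0.45]], rot=[[0,0,0],[0,0,0],[0,0,0],[0,0,0],[0,0,0]], claw=[25,25,25,25,25])

```text
time: 5.03
tool_pos: [443.9, -253.5, 103.2]
tcp_rot: [3.141, -0.001, -0.0]
contact_force: [1.4, -0.1, -2.9]
grip_width: 33.3
```

Call:
servo_tool(slide=[[0.02,-0.08,0],[0.09,-0.25,0],[0.16,-0.46,0],[0.235,-0.67,0],[0.31,-0.88,0]], rot=[[0,0,0],[0,0,0],[0,0,0],[0,0,0],[0,0,0]], claw=[25,25,25,25,25])

```text
time: 5.65
tool_pos: [505.0, -74.8, 100.5]
tcp_rot: [-3.141, 0.003, -0.0]
contact_force: [0.9, -0.5, -1.3]
grip_width: 33.6
```

Call:
servo_tool(slide=[[0.07,-0.2,0],[0.14,-0.4,0],[0.2,-0.58,0],[0.26,-0.76,0],[0.31,-0.88,0]], rot=[[0,0,0],[0,0,0],[0,0,0],[0,0,0],[0,0,0]], claw=[25,25,25,25,25])

```text
time: 6.28
tool_pos: [566.4, 101.3, 100.2]
tcp_rot: [-3.141, 0.003, 0.001]
contact_force: [0.4, -0.2, -2.1]
grip_width: 33.3
```

Call:
servo_tool(slide=[[0.07,-0.2,0],[0.13,-0.38,0],[0.18,-0.54,0],[0.21,-0.62,0],[0.21,-0.62,0]], rot=[[0,0,0],[0,0,0],[0,0,0],[0,0,0],[0,0,0]], claw=[25,25,25,25,25])

```text
time: 6.9
tool_pos: [608.9, 223.4, 100.6]
tcp_rot: [3.141, 0.002, 0.002]
contact_force: [-0.6, -1.0, -1.4]
grip_width: 33.7
```

Run:
```python
from h import *
look(['dish_large','objective_long','dish_medium','dish_small'],'w2.png')
```

```text
t 6.9 tcp [608.9 223.4 100.6] [3.141e+00 2.000e-03 2.000e-03] w 33.7 F [-0.6 -1.  -1.4]
dish_large 0.94 [145. 118. 284. 254.] ztop 9.7 topmid [627.2 271.4] ext [97. 97.] mec [627.  271.2] 49.2
objective_long 0.66 [241. 237. 323. 365.] ztop 155.7 topmid [617.5 224.2] ext [30.8 13.9] mec [617.5 222. ] 15.4
dish_medium 0.59 [450. 130. 559. 233.] ztop 9.7 topmid [630.7  64.4] ext [74.6 75.1] mec [630.5  64. ] 38.3
dish_small 0.72 [226. 368. 274. 376.] ztop 9.8 topmid [464.4 249.6] ext [ 6.8 34.9] mec [461.4 249.6] 17.4
```

View pics/w2.png

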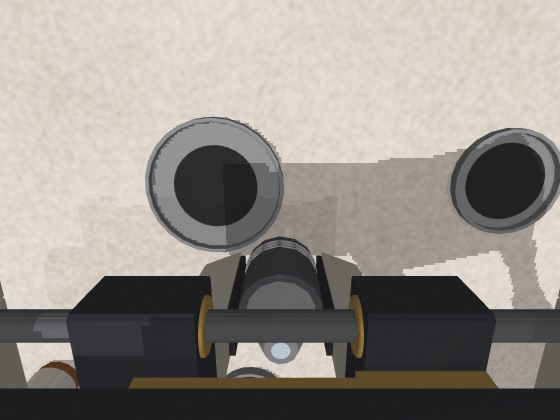

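Call:
servo_tool(slide=[[0.06,-0.15,0],[0.091,-0.24,0],[0.091,-0.24,0.1],[0.091,-0.24,0.22],[0.091,-0.24,0.3]], rot=[[0,0,0],[0,0,0],[0,0,0],[0,0,0],[0,0,0]], claw=[25,25,25,25,25])

```text
time: 7.78
tool_pos: [627.5, 269.5, 40.6]
tcp_rot: [3.141, 0.001, -0.001]
contact_force: [-0.1, -0.7, -1.5]
grip_width: 33.4
```

Call:
servo_tool(slide=[[0,0,0.04],[0,0,0.07],[0,0,0.1],[0,0,0.11],[0,0,0.11]], rot=[[0,0,0],[0,0,0],[0,0,0],[0,0,0],[0,0,0]], claw=[25,25,25,25,25])

```text
time: 8.4
tool_pos: [628.0, 270.5, 19.8]
tcp_rot: [3.142, -0.0, -0.0]
contact_force: [-0.3, 0.6, -1.7]
grip_width: 33.3
```

Call:
servo_tool(slide=[[0,0,0.008],[0,0,0.015],[0,0,0.02],[0,0,0.022],[0,0,0.022]], rot=[[0,0,0],[0,0,0],[0,0,0],[0,0,0],[0,0,0]], claw=[25,25,25,25,25])

```text
time: 9.02
tool_pos: [627.9, 270.5, 15.3]
tcp_rot: [3.142, -0.0, -0.0]
contact_force: [0.4, -0.5, -2.0]
grip_width: 33.6
```

```bash
python3 -c "
from h import *
c=cap('side','s1.png');P=cloud(c)
cv2.imwrite('pics/s1.png',cv2.resize(c['frame'][230:330,170:290,::-1],None,fx=5,fy=5))
print(get_obs()['contact_force'],get_obs()['tool_pos'])"
```

```text
[ 0.19345251  0.21439288 -1.21557751] [627.91467779 270.45230906  15.2878917 ]
```

Call:
servo_tool(slide=[[0,0,0.002],[0,0,0.004],[0,0,0.004],[0,0,0.004]], rot=[[0,0,0],[0,0,0],[0,0,0],[0,0,0]], claw=[25,25,25,25])

```text
time: 9.57
tool_pos: [628.0, 270.5, 14.8]
tcp_rot: [3.142, -0.0, -0.0]
contact_force: [-0.7, -0.9, 2.8]
grip_width: 33.5
```

Call:
servo_tool(slide=[[0,0,0],[0,0,0],[0,0,0],[0,0,0],[0,0,0]], rot=[[0,0,0],[0,0,0],[0,0,0],[0,0,0],[0,0,0]], claw=[36,40,48,56,64])

```text
time: 10.2
tool_pos: [627.9, 270.5, 14.4]
tcp_rot: [3.142, 0.0, -0.0]
contact_force: [-0.7, 0.3, -0.1]
grip_width: 61.7
```

Call:
servo_tool(slide=[[0,0,0],[0,0,-0.1],[0,0,-0.3],[0,0,-0.55],[0,0,-0.7]], rot=[[0,0,0],[0,0,0],[0,0,0],[0,0,0],[0,0,0]], claw=[80,91,91,91,91])

```text
time: 10.82
tool_pos: [629.0, 270.9, 159.4]
tcp_rot: [-3.14, -0.005, -0.0]
contact_force: [0.3, -1.4, -0.5]
grip_width: 90.8
```

Run:
```python
from h import *
c,P=look(['dish_large'],'w3.png')
obj(P,[627.5,271],69,30)
```

```text
t 10.825 tcp [629.  270.9 159.4] [-3.14  -0.005 -0.   ] w 90.8 F [ 0.3 -1.4 -0.5]
dish_large 0.6 [226. 139. 337. 247.] ztop 9.9 topmid [626.8 271.2] ext [97.5 96.9] mec [626.9 270.7] 49.0
apex n 286 [628.  271.3] ext [12.9 14.5] z 69.4 body y-mid 271.3 ext [34.7 33.8]
```

View pics/w3.png

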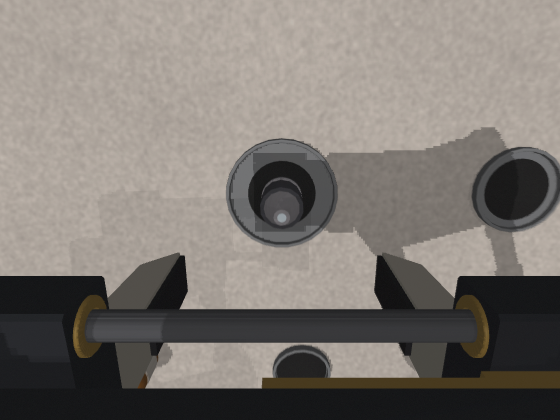

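The long objective stands upright in the large dish, at (281,215) in the picture and about 1 mm off centre. Next is the medium one.

Call:
servo_tool(slide=[[-0.05,0.12,0],[-0.14,0.34,0],[-0.23,0.54,0],[-0.31,0.74,0],[-0.39,0.92,0]], rot=[[0,0,0],[0,0,0],[0,0,0],[0,0,0],[0,0,0]], claw=[91,91,91,91,91])

```text
time: 11.55
tool_pos: [548.8, 85.1, 154.3]
tcp_rot: [3.141, 0.001, -0.0]
contact_force: [0.4, 0.3, 0.4]
grip_width: 91.1
```

Call:
servo_tool(slide=[[-0.1,0.25,0],[-0.2,0.48,0],[-0.3,0.7,0],[-0.39,0.92,0],[-0.39,0.92,0]], rot=[[0,0,0],[0,0,0],[0,0,0],[0,0,0],[0,0,0]], claw=[91,91,91,91,91])

```text
time: 12.18
tool_pos: [470.6, -99.8, 154.5]
tcp_rot: [3.141, 0.001, -0.005]
contact_force: [-0.2, 1.3, 0.3]
grip_width: 91.0
```

Run:
```python
from h import *
c,P=look(['objective_medium'])
obj(P,[472,-97],49,30)
```

```text
t 12.175 tcp [470.6 -99.8 154.5] [ 3.141e+00  1.000e-03 -5.000e-03] w 91.0 F [-0.2  1.3  0.3]
objective_medium 0.59 [261. 172. 295. 219.] ztop 50.2 topmid [472.2 -96.5] ext [13.2 13.8] mec [471.7 -96.3] 7.3
apex n 261 [471.9 -96.5] ext [13.9 13.8] z 49.4 body y-mid -96.4 ext [28.9 28.8]
```

Call:
servo_tool(slide=[[0,-0.005,0.1],[0,-0.005,0.35],[0,-0.005,0.55],[0,-0.005,0.68],[0,-0.005,0.72]], rot=[[0,0,0],[0,0,0],[0,0,0],[0,0,0],[0,0,0]], claw=[91,91,91,91,91])

```text
time: 12.9
tool_pos: [471.3, -94.9, 9.0]
tcp_rot: [-3.14, 0.003, 0.002]
contact_force: [0.2, -1.3, 0.6]
grip_width: 90.8
```

Call:
servo_tool(slide=[[0,0,0],[0,0,0],[0,0,0],[0,0,0],[0,0,0]], rot=[[0,0,0],[0,0,0],[0,0,0],[0,0,0],[0,0,0]], claw=[80,70,60,48,38])

```text
time: 13.52
tool_pos: [471.9, -96.6, 10.8]
tcp_rot: [3.141, -0.001, -0.0]
contact_force: [-1.1, -0.2, -0.0]
grip_width: 45.3
```

Call:
servo_tool(slide=[[0,0,0],[0,0,0],[0,0,0],[0,0,0],[0,0,0]], rot=[[0,0,0],[0,0,0],[0,0,0],[0,0,0],[0,0,0]], claw=[33,29,25,20,20])

```text
time: 14.15
tool_pos: [471.8, -96.6, 10.5]
tcp_rot: [3.141, -0.0, -0.0]
contact_force: [-0.6, -1.2, 0.1]
grip_width: 28.2
```

Call:
servo_tool(slide=[[0,0,-0.05],[0,0,-0.15],[0,0,-0.28],[0,0,-0.4],[0,0,-0.45]], rot=[[0,0,0],[0,0,0],[0,0,0],[0,0,0],[0,0,0]], claw=[20,20,20,20,20])

```text
time: 14.78
tool_pos: [472.4, -96.6, 102.2]
tcp_rot: [3.141, -0.002, -0.0]
contact_force: [-0.0, -0.9, -0.2]
grip_width: 28.2
```

Call:
servo_tool(slide=[[0.1,-0.1,0],[0.3,-0.3,0],[0.5,-0.5,0],[0.68,-0.69,0],[0.79,-0.805,0]], rot=[[0,0,0],[0,0,0],[0,0,0],[0,0,0],[0,0,0]], claw=[20,20,20,20,20])

```text
time: 15.4
tool_pos: [630.7, 66.7, 99.7]
tcp_rot: [-3.141, 0.001, 0.001]
contact_force: [0.4, -0.7, -0.5]
grip_width: 28.3
```

Call:
servo_tool(slide=[[0,0,0.05],[0,0,0.15],[0,0,0.25],[0,0,0.33],[0,0,0.38]], rot=[[0,0,0],[0,0,0],[0,0,0],[0,0,0],[0,0,0]], claw=[20,20,20,20,20])

```text
time: 16.02
tool_pos: [629.0, 64.0, 23.3]
tcp_rot: [3.141, 0.002, -0.001]
contact_force: [0.2, -0.1, -1.8]
grip_width: 28.4
```

Call:
servo_tool(slide=[[0,0,0.01],[0,0,0.02],[0,0,0.03],[0,0,0.03]], rot=[[0,0,0],[0,0,0],[0,0,0],[0,0,0]], claw=[20,20,20,20])

```text
time: 16.52
tool_pos: [630.0, 64.5, 18.7]
tcp_rot: [3.142, -0.0, -0.0]
contact_force: [0.5, -0.5, -0.2]
grip_width: 28.0
```

Run:
```python
from h import *
c,P=look(['dish_medium'],'w4.png')
```

```text
t 16.525 tcp [630.   64.5  18.7] [ 3.142 -0.    -0.   ] w 28.0 F [ 0.5 -0.5 -0.2]
dish_medium 0.89 [210. 188. 358. 272.] ztop 9.9 topmid [647.1  63.5] ext [43.  75.1] mec [633.2  63.5] 37.6
```

View pics/w4.png

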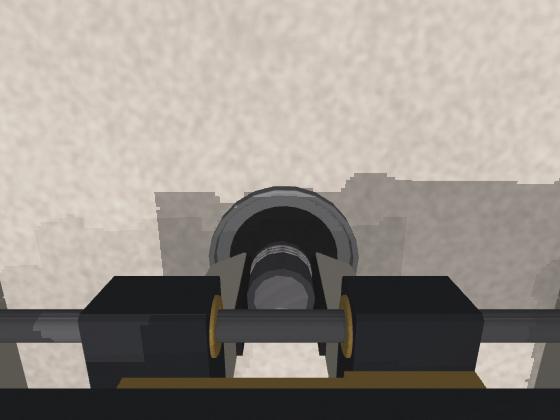

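The medium objective hangs centred over its dish, seen at (280,280). I'll lower it the last few millimetres slowly.

Call:
servo_tool(slide=[[0,0,0.008],[0,0,0.015],[0,0,0.02],[0,0,0.023],[0,0,0.023]], rot=[[0,0,0],[0,0,0],[0,0,0],[0,0,0],[0,0,0]], claw=[20,20,20,20,20])

```text
time: 17.25
tool_pos: [629.8, 64.5, 13.8]
tcp_rot: [3.142, 0.0, -0.0]
contact_force: [0.2, -1.0, -0.3]
grip_width: 27.9
```

Call:
servo_tool(slide=[[0,0,0.002],[0,0,0.004],[0,0,0.004],[0,0,0.004]], rot=[[0,0,0],[0,0,0],[0,0,0],[0,0,0]], claw=[20,20,20,20])

```text
time: 17.75
tool_pos: [630.0, 64.5, 13.5]
tcp_rot: [3.141, -0.0, -0.0]
contact_force: [-2.4, 0.2, 5.2]
grip_width: 27.9
```

Contact at 5 N. Releasing and backing off.

Call:
servo_tool(slide=[[0,0,0],[0,0,0],[0,0,0],[0,0,0],[0,0,0]], rot=[[0,0,0],[0,0,0],[0,0,0],[0,0,0],[0,0,0]], claw=[31,36,44,52,60])

```text
time: 18.38
tool_pos: [629.8, 64.5, 13.0]
tcp_rot: [3.142, 0.0, -0.0]
contact_force: [0.1, 0.1, -0.3]
grip_width: 57.1
```

Call:
servo_tool(slide=[[0,0,0],[0,0,-0.1],[0,0,-0.3],[0,0,-0.55],[0,0,-0.7]], rot=[[0,0,0],[0,0,0],[0,0,0],[0,0,0],[0,0,0]], claw=[80,91,91,91,91])

```text
time: 19.0
tool_pos: [630.6, 64.5, 156.0]
tcp_rot: [3.141, -0.003, -0.0]
contact_force: [0.5, -0.1, 0.4]
grip_width: 91.0
```

Run:
```python
from h import *
c,P=look(['dish_medium'],'w5.png')
obj(P,[630,64.5],52,30)
```

```text
t 19.0 tcp [630.6  64.5 156. ] [ 3.141e+00 -3.000e-03 -0.000e+00] w 91.0 F [ 0.5 -0.1  0.4]
dish_medium 0.77 [240. 151. 325. 233.] ztop 10.1 topmid [631.1  64.2] ext [75.1 73.6] mec [630.9  63.4] 38.0
apex n 258 [629.8  64.7] ext [13.5 13.7] z 52.3 body y-mid 65.1 ext [28.5 29.3]
```

View pics/w5.png

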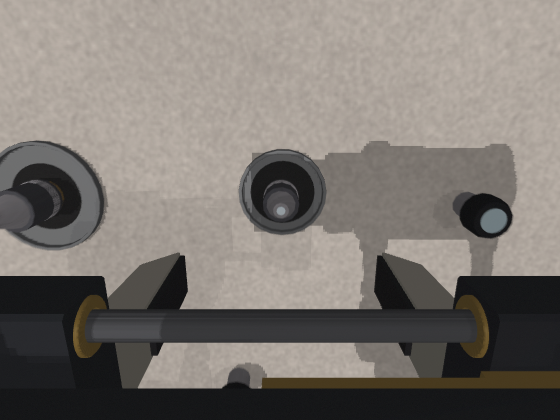

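The medium objective stands centred at (281,205), the long one still stands at left, and an eyepiece shows at (487,217). Now the short one.

Call:
servo_tool(slide=[[0,0.12,0],[0,0.3,0],[0,0.5,0],[0,0.7,0],[0,0.84,0]], rot=[[0,0,0],[0,0,0],[0,0,0],[0,0,0],[0,0,0]], claw=[91,91,91,91,91])

```text
time: 19.73
tool_pos: [629.1, -105.2, 151.5]
tcp_rot: [-3.141, 0.002, -0.001]
contact_force: [-0.1, -0.8, 0.3]
grip_width: 91.1
```

Call:
servo_tool(slide=[[0,0.25,0],[0,0.48,0],[0,0.7,0],[0,0.84,0],[0,0.84,0]], rot=[[0,0,0],[0,0,0],[0,0,0],[0,0,0],[0,0,0]], claw=[91,91,91,91,91])

```text
time: 20.35
tool_pos: [628.7, -273.5, 151.1]
tcp_rot: [-3.141, 0.002, -0.003]
contact_force: [-0.0, -0.8, -1.0]
grip_width: 91.2
```

Run:
```python
from h import *
c,P=look(['objective_short'],'w6.png')
obj(P,[628.5,-270],34,30)
```

```text
t 20.35 tcp [ 628.7 -273.5  151.1] [-3.141e+00  2.000e-03 -3.000e-03] w 91.2 F [-0.  -0.8 -1. ]
objective_short 0.7 [270. 181. 301. 212.] ztop 35.6 topmid [ 629.4 -276.7] ext [13.4 13.5] mec [ 629.6 -276.9] 7.2
apex n 238 [ 629.6 -276.7] ext [13.8 13.5] z 34.3 body y-mid -276.5 ext [24.1 23.2]
```

View pics/w6.png

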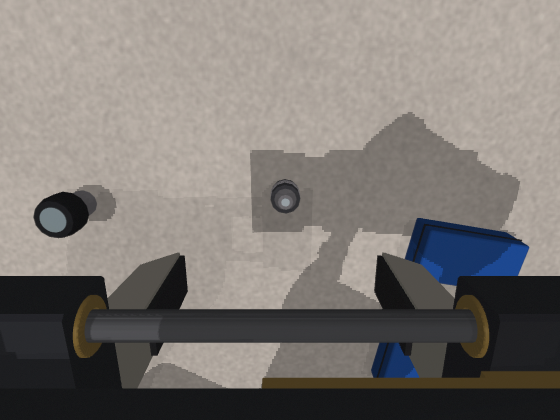

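Call:
servo_tool(slide=[[0,0.025,0.08],[0,0.025,0.35],[0,0.025,0.55],[0,0.025,0.66],[0,0.025,0.71]], rot=[[0,0,0],[0,0,0],[0,0,0],[0,0,0],[0,0,0]], claw=[91,91,91,91,91])

```text
time: 21.08
tool_pos: [628.8, -275.0, 8.5]
tcp_rot: [-3.14, 0.003, 0.001]
contact_force: [0.1, 0.6, -0.3]
grip_width: 91.0
```

Call:
servo_tool(slide=[[0,0,0.005],[0,0,0.013],[0,0,0.013],[0,0,0.013],[0,0,0.013]], rot=[[0,0,0],[0,0,0],[0,0,0],[0,0,0],[0,0,0]], claw=[80,70,60,48,36])

```text
time: 21.7
tool_pos: [629.9, -276.7, 8.9]
tcp_rot: [3.141, -0.001, -0.0]
contact_force: [0.4, 0.9, -0.6]
grip_width: 45.5
```

Call:
servo_tool(slide=[[0,0,0],[0,0,0],[0,0,0],[0,0,0],[0,0,0]], rot=[[0,0,0],[0,0,0],[0,0,0],[0,0,0],[0,0,0]], claw=[29,24,20,15,15])

```text
time: 22.32
tool_pos: [629.8, -276.6, 8.5]
tcp_rot: [3.141, -0.0, -0.0]
contact_force: [0.7, -1.2, 0.2]
grip_width: 23.1
```

Call:
servo_tool(slide=[[0,0,-0.05],[0,0,-0.15],[0,0,-0.28],[0,0,-0.42],[0,0,-0.5]], rot=[[0,0,0],[0,0,0],[0,0,0],[0,0,0],[0,0,0]], claw=[15,15,15,15,15])

```text
time: 22.95
tool_pos: [630.6, -276.9, 111.8]
tcp_rot: [3.14, -0.003, -0.0]
contact_force: [-0.2, 0.3, -0.1]
grip_width: 23.2
```

Call:
servo_tool(slide=[[-0.04,-0.08,0],[-0.12,-0.25,0],[-0.2,-0.44,0],[-0.28,-0.62,0],[-0.36,-0.8,0]], rot=[[0,0,0],[0,0,0],[0,0,0],[0,0,0],[0,0,0]], claw=[15,15,15,15,15])

```text
time: 23.58
tool_pos: [557.2, -115.4, 109.1]
tcp_rot: [3.141, -0.0, -0.0]
contact_force: [1.4, 0.6, -0.7]
grip_width: 23.1
```

Call:
servo_tool(slide=[[-0.08,-0.18,0],[-0.16,-0.36,0],[-0.23,-0.52,0],[-0.3,-0.67,0],[-0.36,-0.8,0]], rot=[[0,0,0],[0,0,0],[0,0,0],[0,0,0],[0,0,0]], claw=[15,15,15,15,15])

```text
time: 24.2
tool_pos: [485.3, 44.6, 109.1]
tcp_rot: [3.142, -0.001, 0.0]
contact_force: [-0.1, -0.4, -0.9]
grip_width: 22.8
```

Call:
servo_tool(slide=[[-0.08,-0.18,0],[-0.16,-0.36,0],[-0.25,-0.56,0],[-0.33,-0.73,0],[-0.36,-0.8,0]], rot=[[0,0,0],[0,0,0],[0,0,0],[0,0,0],[0,0,0]], claw=[15,15,15,15,15])

```text
time: 24.82
tool_pos: [413.1, 204.9, 109.0]
tcp_rot: [-3.141, -0.0, 0.002]
contact_force: [0.3, -1.0, -0.6]
grip_width: 23.0
```

Run:
```python
from h import *
c,P=look(['dish_small'],'w7.png')
```

```text
t 24.825 tcp [413.1 204.9 109. ] [-3.141e+00 -0.000e+00  2.000e-03] w 23.0 F [ 0.3 -1.  -0.6]
```

View pics/w7.png

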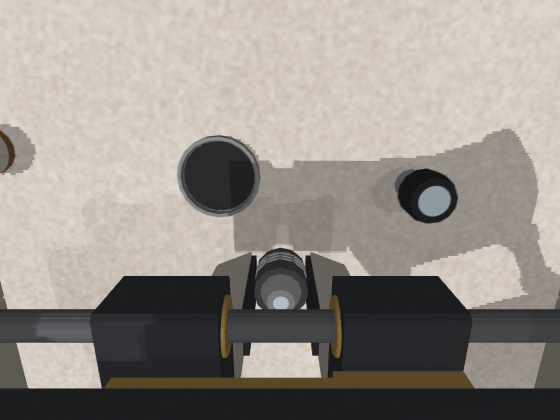

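The small dish shows clearly at (219,176) but the network missed it, so I'll take its rim from depth.

Run:
```python
from h import *
c=cap('wrist');P=cloud(c)[130:222,172:266].reshape(-1,3)
q=P[(P[:,2]>7)&(P[:,2]<13)]; print(len(q),np.percentile(q[:,2],[5,50,95]).round(1),(q.min(0)+q.max(0))/2,np.ptp(q,axis=0),circ(q[:,:2]))
print(get_obs()['tool_pos'])
```

```text
1089 [ 7.7  9.2 10.4] [437.12694906 250.30415946   9.32116302] [59.19020807 59.4639444   4.62876677] (array([437.43240306, 250.18946195]), np.float64(28.165849787482717))
[414.16118387 203.55854942 108.78009007]
```

Call:
servo_tool(slide=[[0.06,-0.12,0],[0.116,-0.234,0],[0.116,-0.234,0.12],[0.116,-0.234,0.26],[0.116,-0.234,0.36]], rot=[[0,0,0],[0,0,0],[0,0,0],[0,0,0],[0,0,0]], claw=[15,15,15,15,15])

```text
time: 25.6
tool_pos: [437.7, 248.9, 35.4]
tcp_rot: [3.141, 0.001, -0.002]
contact_force: [-0.9, 0.4, -0.3]
grip_width: 23.2
```

Call:
servo_tool(slide=[[0,0,0.04],[0,0,0.07],[0,0,0.09],[0,0,0.1],[0,0,0.1]], rot=[[0,0,0],[0,0,0],[0,0,0],[0,0,0],[0,0,0]], claw=[15,15,15,15,15])

```text
time: 26.22
tool_pos: [437.2, 250.4, 16.7]
tcp_rot: [-3.142, -0.001, -0.0]
contact_force: [-0.3, -0.6, -1.6]
grip_width: 23.1
```

Call:
servo_tool(slide=[[0,0,0.005],[0,0,0.01],[0,0,0.015],[0,0,0.018],[0,0,0.018]], rot=[[0,0,0],[0,0,0],[0,0,0],[0,0,0],[0,0,0]], claw=[15,15,15,15,15])

```text
time: 26.85
tool_pos: [437.1, 250.3, 12.8]
tcp_rot: [3.141, 0.0, -0.0]
contact_force: [-0.0, 0.5, -0.8]
grip_width: 23.3
```

Run:
```python
from h import *
look([],'w8.png')
```

```text
t 26.85 tcp [437.1 250.3  12.8] [ 3.141  0.    -0.   ] w 23.3 F [-0.   0.5 -0.8]
```

View pics/w8.png

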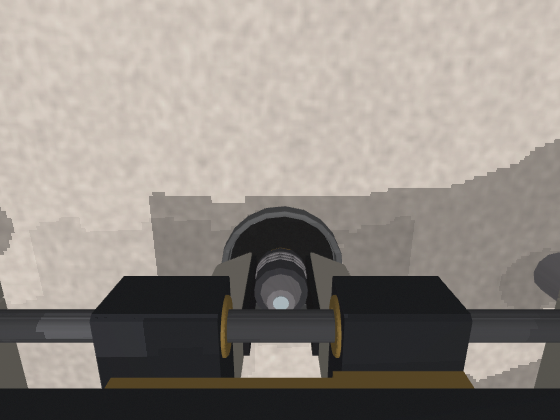

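The objective is centred over the small dish, at (281,280) in the picture. Next are the final millimetre steps.

Call:
servo_tool(slide=[[0,0,0.002],[0,0,0.004],[0,0,0.004],[0,0,0.004]], rot=[[0,0,0],[0,0,0],[0,0,0],[0,0,0]], claw=[15,15,15,15])

```text
time: 27.4
tool_pos: [437.1, 250.3, 12.1]
tcp_rot: [3.141, 0.0, -0.0]
contact_force: [0.2, -0.8, -0.0]
grip_width: 23.0
```

Call:
servo_tool(slide=[[0,0,0.0015],[0,0,0.003],[0,0,0.003],[0,0,0.003]], rot=[[0,0,0],[0,0,0],[0,0,0],[0,0,0]], claw=[15,15,15,15])

```text
time: 27.9
tool_pos: [437.1, 250.3, 11.5]
tcp_rot: [3.142, -0.0, -0.0]
contact_force: [0.7, -0.8, -0.8]
grip_width: 22.8
```

Call:
servo_tool(slide=[[0,0,0.001],[0,0,0.002],[0,0,0.002],[0,0,0.002]], rot=[[0,0,0],[0,0,0],[0,0,0],[0,0,0]], claw=[15,15,15,15])

```text
time: 28.4
tool_pos: [437.1, 250.3, 11.4]
tcp_rot: [3.142, -0.0, -0.0]
contact_force: [-1.0, -0.4, 5.3]
grip_width: 23.2
```

Contact at 5.3 N. Releasing.

Call:
servo_tool(slide=[[0,0,0],[0,0,0],[0,0,0],[0,0,0],[0,0,0]], rot=[[0,0,0],[0,0,0],[0,0,0],[0,0,0],[0,0,0]], claw=[26,31,39,47,55])

```text
time: 29.02
tool_pos: [437.1, 250.3, 11.0]
tcp_rot: [3.141, 0.0, -0.0]
contact_force: [-1.3, 0.3, 0.1]
grip_width: 52.2
```

Call:
servo_tool(slide=[[0,0,0],[0,0,-0.1],[0,0,-0.3],[0,0,-0.55],[0,0,-0.7]], rot=[[0,0,0],[0,0,0],[0,0,0],[0,0,0],[0,0,0]], claw=[65,75,80,80,80])

```text
time: 29.65
tool_pos: [437.7, 250.6, 153.5]
tcp_rot: [-3.141, -0.003, -0.0]
contact_force: [-0.1, 0.6, 0.1]
grip_width: 79.5
```

Call:
servo_tool(slide=[[0,0,0],[0,0,0],[0,0,0],[0,0,0]], rot=[[0,0,0],[0,0,0],[0,0,0],[0,0,0]], claw=[80,80,80,80])

```text
time: 30.15
tool_pos: [436.7, 250.1, 150.1]
tcp_rot: [3.141, 0.002, -0.0]
contact_force: [-0.0, -0.2, -0.0]
grip_width: 80.1
```

Run:
```python
from h import *
c,P=look(['dish_small'],'w9.png')
obj(P,[437,250.3],37,24)
c,P=look(['dish_large','dish_medium','dish_small'],'s9.png','side')
obj(P,[628,271],69,30); obj(P,[630,64.5],52,30)
```

```text
t 30.15 tcp [436.7 250.1 150.1] [ 3.141e+00  2.000e-03 -0.000e+00] w 80.1 F [-0.  -0.2 -0. ]
dish_small 0.95 [247. 156. 318. 225.] ztop 10.2 topmid [437.5 250.6] ext [59.3 58.8] mec [437.1 250.2] 30.0
apex n 249 [437.1 251.1] ext [13.4 14.1] z 37.3 body y-mid 250.7 ext [24.2 23.8]
t 30.25 tcp [436.9 250.2 150.5] [ 3.141e+00  1.000e-03 -0.000e+00] w 79.5 F [ 0.2  0.4 -0.1]
dish_large 0.62 [205. 272. 245. 300.] ztop 9.4 topmid [626.5 275.7] ext [96.5 95.4] mec [626.  273.8] 49.9
dish_large 0.42 [294. 277. 320. 303.] ztop 10.0 topmid [437.8 253.7] ext [56.8 57.7] mec [437.6 252.4] 30.2
dish_medium 0.76 [225. 220. 255. 238.] ztop 9.5 topmid [631.1  69.4] ext [74.  70.7] mec [631.6  66.8] 39.6
dish_small 0.74 [295. 279. 321. 305.] ztop 9.6 topmid [438.  255.4] ext [55.9 54.4] mec [439.  253.3] 29.6
apex n 23 [627.6 274.4] ext [11.  13.2] z 68.6 body y-mid 274.2 ext [34.1 32.4]
apex n 18 [629.7  67.4] ext [13.  13.2] z 50.9 body y-mid 70.7 ext [26.8 25.9]
```

View pics/w9.png

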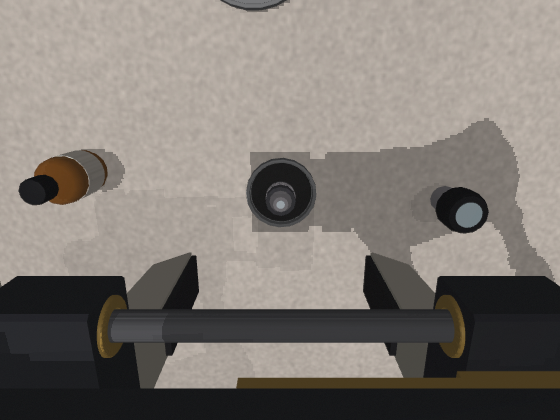

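View pics/s9.png

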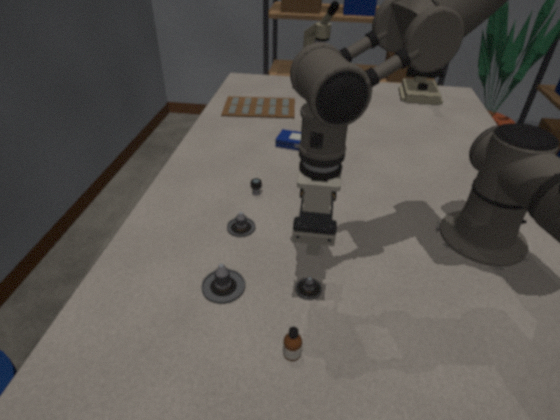

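The last pictures show all three objectives standing in their dishes: long at (223,280), medium (240,223) and short (309,287) in the side view. The eyepieces, box and bottle are where they were, and the gripper is clear.

```bash
python3 -c "
from plant import close_job; print(close_job())"
```

```text
the job is handed in; nothing more can be done
None
```

All three objectives are in their dishes, lens up and released, placed in the order long, medium, short. I handed the job in at about 30 s of the 88 s allowed; it reports no verdict.

**Placing:** each objective was lowered in sub-millimetre steps until it touched its pad at about 3 to 5 N. I then opened the fingers and rose clear.

**Last checks:**
- **Position:** in the wrist-camera depth, each one sits about 0.5 to 1.5 mm from its dish centre. Their tops are 3 mm higher than when they stood on the table, which matches the dish floor.
- **Other objects:** the eyepieces, slide box and bottle looked unmoved in the final pictures, but I did not measure them again.

**Disagreements:**
- The networks missed the long objective once and the small dish once. I located both from depth instead.
- The side camera put the placed objectives and dishes 2 to 6 mm further along y than the wrist camera did. It offset each objective and its dish by similar amounts, so the fit still held.
- The first scene-camera estimate of the long objective was about 2 cm off, and the wrist view corrected it before the grasp.

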